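Check the bill cases and pull out the stiff one

TASK

Check the three bill cases in the counter stand: pull each lid about half open by its lip and let go; a sound lid drops right down by itself, a stiff one stays where you left it. Leave the sound cases in the stand with their lids fully down. Move the stiff one, its lid left standing half open as the sign of a reject, into the red holder, seated upright on the holder's floor, and disturb nothing else.

Things in the scene. Friction and masses are not known exactly. Their poses are not given: they have to be found in the camera images.
- case_a_mid (a point): centre of a blue metal bill case, one of three alike: 96 mm wide (own y), 110 high (own z), 36 deep (own x, +x to its back), 0.55 to 0.8 kg; which is stiff cannot be seen. It stands in the stand facing the robot, leaning back 30 degrees (own z leans away from the robot). The back 24 mm is a closed box (own x -6 to +18 mm), the front 12 mm the lid with a 7 mm foot below it. Upper edge at own z = +55 mm
- case_b_mid (a point): the same point of another of the three like cases. In each the lid covers the upper 90 mm of the face; its hinge line runs along own y at own (-6, 0, -35) mm from the centre. With the lid half open the back box can be gripped by its 24 mm thickness at the top edge, from above along own z
- case_c_mid (a point): the same point of the third of the three like cases
- case_a_lip (a point): middle of the steel lip on case_a's lid: a plate 84 mm wide (y), 3 mm thick, rising 25 mm above the case's upper edge near the front face; this point is 12 mm above that edge, at own (-16.5, 0, +67) mm from the case's centre when shut, 103 mm from the hinge line. Behind it, above the upper edge, fingertips can hook. Axes turn with the lid
- case_b_lip (a point): the same point on the lid of case_b
- case_c_lip (a point): the same point on the lid of case_c
- case_a_lid (a joint): lid angle of case_a, rad: 0 shut, 1.57 fully down (square to the case, standing out towards the robot). In the stand the lid is upright at about 0.5; a sound lid falls shut below that and drops fully down when let go from 0.75 or more; a stiff lid stays at any angle and takes about 2 N at the lip to move
- case_b_lid (a joint): the same for case_b
- case_c_lid (a joint): the same for case_c
- stand: dark steel stand, fixed, faces the robot along its -x: three bays side by side along its y, 115 mm apart; 360 mm wide, 125 mm deep. Origin at worktop height below the middle of the seat; seat 34 mm up, tilted 30 degrees, front lip 7 mm high. Wires behind each case, 22 to 47 mm either side of its middle, reach 64 mm up its back; the middle of the back is free for a finger
- reject_holder: red one-case holder, fixed, open at the front (its -x), leaning back 15 degrees. Origin at worktop height below the middle of its floor, which is 26 mm up and tilted 15 degrees about y. Inside, along the floor: back wall 28 mm behind the middle, 58 mm high; front edge 28 mm before it, 7 mm high; side walls 122 mm apart, up to 38 mm high. 130 mm wide (y)
- the_calculator: calculator lying behind the stand, 134x84x19 mm, origin under its centre; leave alone
- marker: black marker lying at the front edge, 138 mm long (y), 14 wide, 17 high, origin under its centre; leave alone
- coin_tube: green roll of coins lying at the front edge, 74 mm long, 21 mm thick, origin under its centre; leave alone

How it is judged:
By the outcome, as a careful person would: the job done as asked, in the order asked, and still so for the second after the job is handed in, with the robot touching nothing.
It also fails if it takes over 72 s, if anything falls off the work surface, if the arm or the gripper's body presses on something with over 40 N, if the wrist force passes 120 N, or if a joint passes its speed limit or range.

ROBOT

A 6-joint arm with a two-finger parallel gripper is mounted at the origin on a cart in front of the work surface, level with it; the furniture and walls round the work are solid. World frame = base frame: x ahead of the robot, y to its left, z up, the work surface at z = 0. Lengths are in m, angles in rad, forces in N, time in s.
With the tool pointing down it reaches from about 0.35 to 0.975 m from the base axis. Payload 4.9 kg.
Tool frame: the origin (TCP) lies midway between the tips of the shut fingers; the grasp point (between the pads) lies 19 mm behind it; z points along the fingers, y is the line along which they close (so a half turn about z gives the same grasp; the last joint's range is limited). The gripper opens to 85 mm and grips with 20 to 120 N. Pads are 22 mm wide; open, the fingers measure 114 mm over their backs; the gripper's body (76 mm by 85 mm) begins 54 mm behind the grasp point. The pads swing forward as they close: fully open they stand 13 mm farther back than shut.
Start: joints at [-1.302, 0.053, 1.613, -0, 1.476, -0.119], TCP at [0.236, -0.579, 0.231] pointing down, gripper open.
Joint ranges: [-3.01, 3.01], [-1.01, 2.22], [0.06, 2.58], [-1.02, 4.17], [0.09, 2.62], [-3.14, 3.14]. Speed limits (rad/s): [2.57, 2.57, 3.14, 3.14, 3.14, 3.14].

INTERFACE

Orientations are given as a unit quaternion [w, x, y, z].
In Python, from plant import manip gives the robot as it stands.
- The arm moves only by the tool carry_out, never from a script. Its argument "moves" is a list of rows, each a list of 7 numbers: the opening, from 0 (shut) to 1 (fully open), then the shift along the tool's x, y, z normalised to -1 to 1, where 1 is 0.4 m, then the turn, a rotation vector about the tool's x, y, z normalised to -1 to 1, where 1 is 0.5 rad. In form: [[grip, dx, dy, dz, rx, ry, rz], ...]. A call has 1 to 8 rows; each row is the pose to reach, as a shift and turn from the pose commanded when the call began, along the tool's axes at that moment; what a row does not reach only later rows make up. A row lasts 1/12 s, in which the tool goes at most 41.7 mm and 7.16 degrees, less where a joint would pass 70% of its speed; a pose out of reach is approached as far as the arm can. A call with a number of a shift or a turn outside -1 to 1 is refused whole. A call with a gripper value outside its range is refused whole. The fingers move at their own pace and stop on an object; the grip force is fixed at half the most. Time passes only in rows, so rows that repeat a pose let the fingers close. It gives the time, the measured TCP pose, the force and the opening at its end, in the units of the state.
- manip.state(): the state, without advancing time (a new reading comes with each control period).
- manip.grab_frame(name): name is "scene" or "top"; returns the picture (384x512x3 uint8, red, green, blue); there is no depth.
- manip.camera_info(name): a dict with "intrinsics" (3x3 intrinsics, pixels), "extrinsics" (4x4, takes a point from world to camera coordinates). Camera axes: x right, y down, z forward; pixel columns grow to the right and rows downward; lengths in m; the calibration is good to about 2 mm. A picture is of the moment at which its call begins. camera_info takes no time and is no camera call.
- manip.job_done(): hands the job in, once; it reports no verdict.
The state is a dict: "time": time; "joint_pos": joint angles; "joint_vel": joint speeds; "joint_efforts": joint torques, N m; "tool_pos": TCP position; "tool_rot": TCP orientation; "contact_force": force on the tool from outside, world axes, zero at the start; "ft_torque": the same for the moment, N m; "gripper_width": opening from 0.0 (shut) to 1.0 (fully open).
Only numpy, scipy, OpenCV 4.12 (cv2) and the standard library are available. Lean on these libraries where they do the work, as an engineer would, in place of code of your own. Each camera call takes 0.05 s, during which the arm holds its last target. There are 200 camera calls.

## Working session

There is one attempt and no reset: what is moved stays moved. The work goes in short steps, Python scripts to look and compute and a tool call to move; the robot and the scene stay as the last step left them, time stands still between calls to the robot, and variables do not carry over. Pictures are saved under pics/ and viewed, on a budget of 10 in all, crops included, one or two more only if the job needs it, and the job is handed in when it is done.

Besides the shell and the picture viewer there is one more tool, called after "Request:" as name(argument=value, ...) on one line, values as JSON. carry_out: Moves the arm, as the interface text tells. Scaled input: -1 to 1 covers 0.4 m each way for a shift and 0.5 rad each way for a turn. Its arguments: {"type":"object","properties":{"moves":{"type":"array"}},"required":["moves"]}

```bash
ls; mkdir -p pics
python3 - <<'E'
from plant import manip
import cv2
import numpy as np
s=manip.state();print(s)
for n in("scene","top"):
    c=manip.camera_info(n);print(n,np.round(c["intrinsics"],1).tolist(),np.round(c["extrinsics"],4).tolist())
    cv2.imwrite(f"pics/{n}0.png",manip.grab_frame(n)[:,:,::-1])
E
```

```text
pics
{'time': 0.0, 'joint_pos': array([-1.30202548e+00,  5.33747897e-02,  1.61432502e+00,  9.14111837e-06,
        1.47600409e+00, -1.19024954e-01]), 'joint_vel': array([-0.00099723, -0.00060336,  0.00148572, -0.00067523,  0.00080752,
        0.00212729]), 'joint_efforts': array([ 2.76970604e-04, -3.93687952e+01, -3.70174778e+01, -2.23012546e-05,
        7.21916513e-03, -1.78955304e-06]), 'tool_pos': array([ 0.23616086, -0.57797641,  0.23003338]), 'tool_rot': array([-1.05300424e-03,  9.81260161e-01,  1.92684669e-01, -7.44268255e-05]), 'contact_force': array([-0.3187551 , -0.2090587 , -0.15733833]), 'ft_torque': array([0.00599081, 0.00454295, 0.00748004]), 'gripper_width': 1.0008548995552962}
scene [[456.3, 0.0, 250.0], [0.0, 456.3, 190.1], [0.0, 0.0, 1.0]] [[0.9834, -0.1809, 0.0151, -0.5789], [-0.0812, -0.5125, -0.8548, 0.1536], [0.1623, 0.8394, -0.5187, 1.3106], [0.0, 0.0, 0.0, 1.0]]
top [[490.4, 0.0, 253.3], [0.0, 490.4, 193.0], [0.0, 0.0, 1.0]] [[-0.0134, -0.9999, -0.0005, 0.0251], [-0.987, 0.0133, -0.1603, 0.5867], [0.1603, -0.0017, -0.9871, 1.2869], [0.0, 0.0, 0.0, 1.0]]
```

Run:
```python
import cv2,numpy as np
for n in("scene","top"):
    cv2.imwrite(f"pics/{n}0b.png",cv2.resize(cv2.imread(f"pics/{n}0.png"),(800,600),interpolation=cv2.INTER_CUBIC))
```

```text
(no output)
```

View pics/scene0b.png

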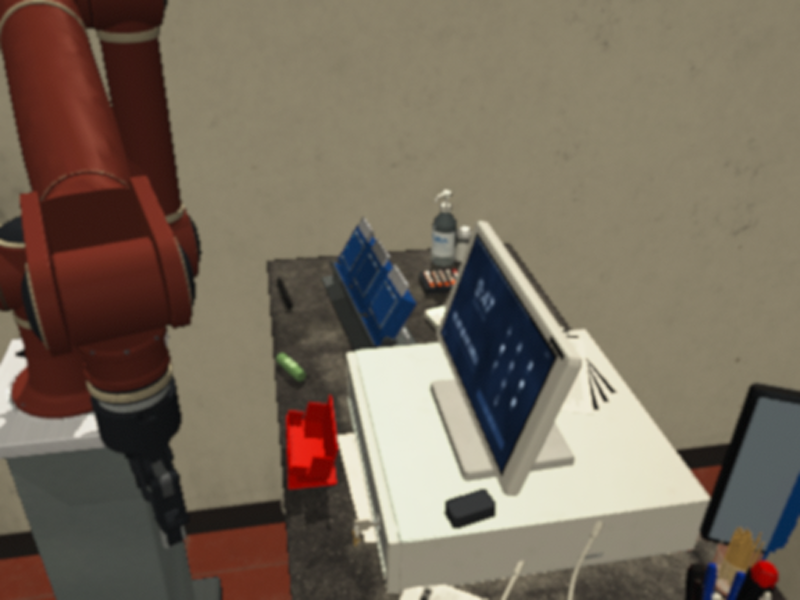

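View pics/top0b.png

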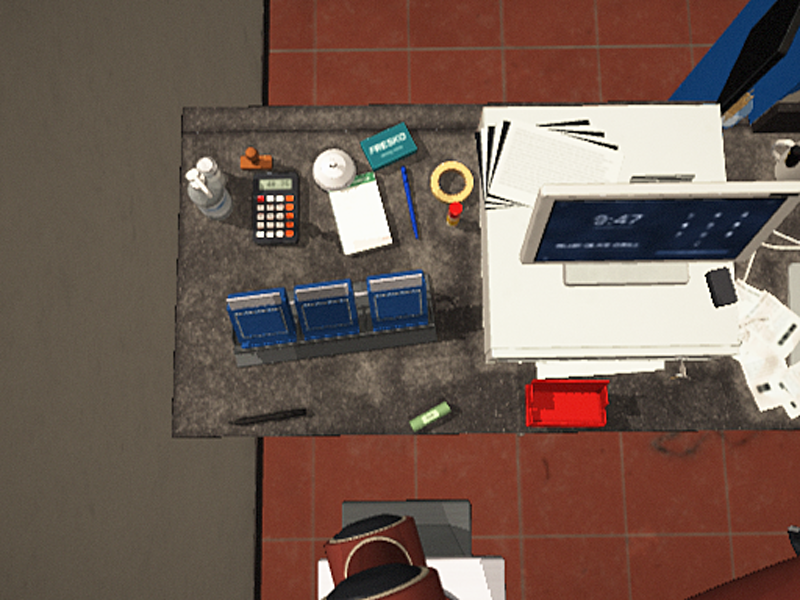

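The scene view shows the three blue cases at about (335–415, 220–340) and the red holder at (312, 445). In the top view (800×600) the cases are at about (260, 318), (326, 308) and (398, 300), and the holder is at (567, 403). I'll zoom in on both in one composite.

Run:
```python
import cv2,numpy as np
t=cv2.imread("pics/top0.png");s=cv2.imread("pics/scene0.png")
a=cv2.resize(t[165:240,140:290],(800,400),interpolation=cv2.INTER_NEAREST)
b=cv2.resize(s[135:225,205:275],(156*1,200),interpolation=cv2.INTER_NEAREST)
b=cv2.resize(s[135:225,205:275],(466//3*1,200),interpolation=cv2.INTER_NEAREST)
can=np.zeros((600,800,3),np.uint8)
a=cv2.resize(t[165:240,140:290],(500,250),interpolation=cv2.INTER_CUBIC)
b=cv2.resize(s[130:230,205:280],(300,400),interpolation=cv2.INTER_CUBIC)
c=cv2.resize(s[250:315,175:225],(200,260),interpolation=cv2.INTER_CUBIC)
d=cv2.resize(t[235:280,330:395],(260,180),interpolation=cv2.INTER_CUBIC)
can[:250,:500]=a; can[:400,500:]=b; can[260:520,0:200]=c; can[260:440,220:480]=d
cv2.imwrite("pics/comp.png",can)
```

```text
(no output)
```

View pics/comp.png

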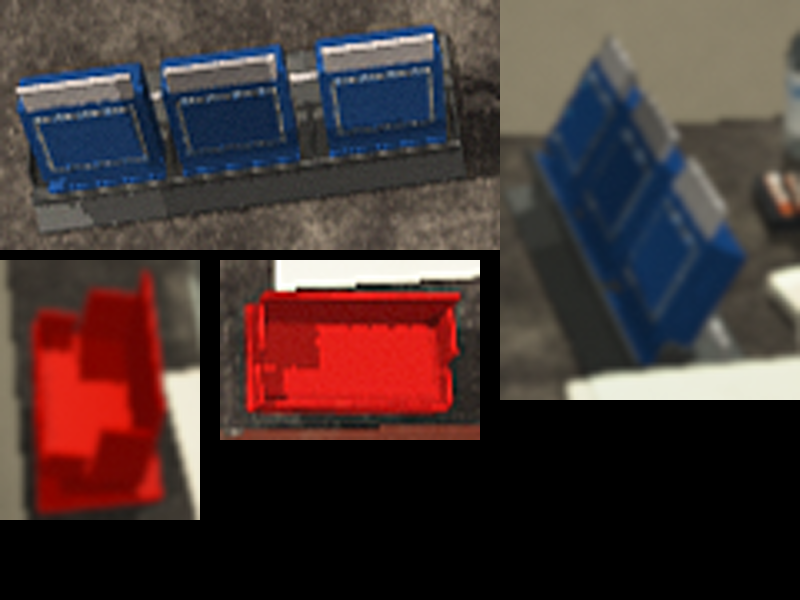

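```bash
cat > h.py <<'E'
import numpy as np,cv2
from plant import manip
from scipy.spatial.transform import Rotation as R
C={n:manip.camera_info(n) for n in("scene","top")}
P={n:np.array(c["intrinsics"])@np.array(c["extrinsics"])[:3] for n,c in C.items()}
def tri(t,s):
    X=cv2.triangulatePoints(P["top"],P["scene"],np.array(t,float).reshape(2,1),np.array(s,float).reshape(2,1))
    X=(X[:3]/X[3]).ravel(); return X
def proj(n,X):
    p=P[n]@np.append(X,1); return p[:2]/p[2]
def ray(n,uv,z):
    M=P[n]; A=M[:,:3]; c=-np.linalg.solve(A,M[:,3]); d=np.linalg.solve(A,[uv[0],uv[1],1]); return c+d*(z-c[2])/d[2]
E
python3 - <<'E'
from h import *
np.set_printoptions(precision=4,suppress=True)
T=lambda u,v:((u+.5)/3.3333+140-.5,(v+.5)/3.3333+165-.5)
S=lambda u,v:((u-500+.5)/4+205-.5,(v+.5)/4+130-.5)
for n,a in dict(L=[(18,87),(130,73),(612,37),(635,80)],M=[(163,62),(277,52),(645,85),(678,140)],Rr=[(317,42),(433,33),(690,160),(728,220)]).items():
    p=[tri(T(*a[i]),S(*a[i+2])) for i in(0,1)]
    print(n,*p,np.linalg.norm(p[0]-p[1]),(p[0]+p[1])/2,[ (proj("top",q)-T(*a[i])).round(1) for i,q in enumerate(p)])
    print('  atz',ray("top",T(*a[0]),.16),ray("top",T(*a[1]),.16))
T2=lambda u,v:((u-220+.5)/4+330-.5,(v-260+.5)/4+235-.5)
S2=lambda u,v:((u+.5)/4+175-.5,(v-260+.5)/4+250-.5)
for t,s in [((262,293),(147,272)),((460,293),(163,410)),((248,412),(35,400)),((248,412),(35,320)),((452,410),(38,512)),]:
    q=tri(T2(*t),S2(*s));print('H',q,(proj("top",q)-T2(*t)).round(1))
for t in [(248,412),(452,410)]: print(ray("top",T2(*t),.02))
# stand front bottom corners (z0)
print('stand front',ray("top",T(40,232),0),ray("top",T(462,178),.0),'scene',ray("scene",S(517,235),0.0))
E
```

```text
L [0.5784 0.2874 0.1579] [0.5865 0.2039 0.1574] 0.0839336914234517 [0.5824 0.2456 0.1577] [array([ 0., -0.]), array([-0. ,  0.5])]
  atz [0.5779 0.287  0.16  ] [0.5874 0.2034 0.16  ]
M [0.5919 0.1782 0.1653] [0.6015 0.0935 0.1585] 0.08551019304030778 [0.5967 0.1359 0.1619] [array([-0.1,  1. ]), array([-0. ,  0.3])]
  atz [0.5954 0.1788 0.16  ] [0.6019 0.0934 0.16  ]
Rr [0.6072 0.0636 0.1571] [ 0.6159 -0.024   0.1541] 0.08814568774159989 [0.6116 0.0198 0.1556] [array([-0.1,  1. ]), array([-0.,  0.])]
  atz [0.6091 0.0633 0.16  ] [ 0.6148 -0.0238  0.16  ]
H [ 0.4476 -0.2085  0.0747] [ 0.  -0.3]
H [ 0.4444 -0.3376  0.0765] [-0.   0.3]
H [ 0.3706 -0.212  -0.02  ] [-0.  -0.2]
H [ 0.3726 -0.2021  0.0397] [-0.  -0.9]
H [ 0.3685 -0.3448  0.0144] [0.  0.4]
[ 0.37   -0.2053  0.02  ]
[ 0.3695 -0.3433  0.02  ]
stand front [0.4822 0.3014 0.    ] [ 0.5227 -0.0516  0.    ] scene [0.4863 0.2346 0.    ]
```

The lips triangulate to z≈0.158 (expected 0.159). The stand is yawed about +6.8° and the holder origin is near (0.401, -0.273). Next I'll check the white box by the holder and work out the first moves.

```bash
cat >> h.py <<'E'
np.set_printoptions(precision=4,suppress=True)
YAW=np.radians(6.8); f=np.array([np.cos(YAW),np.sin(YAW),0]); l=np.array([-f[1],f[0],0]); u=np.array([0,0,1.])
LIP=dict(L=np.array([.5825,.2455,.158]),M=np.array([.5975,.136,.159]),R=np.array([.6115,.0198,.158])) # lip top mid
def Rt(yaw,lean): # tool z down, leaning back by lean (tool axis from above/behind), tool x = forward of yaw
    return R.from_euler('z',yaw)*R.from_euler('y',lean)*R.from_euler('x',np.pi)
def cur():
    s=manip.state();q=s["tool_rot"];return np.array(s["tool_pos"]),R.from_quat([q[1],q[2],q[3],q[0]]),s
def rel(p,Rw,base=None):
    p0,R0=base or cur()[:2]
    d=R0.inv().apply(np.array(p)-p0)/.4; r=(R0.inv()*Rw).as_rotvec()/.5
    print("row",np.round(np.r_[d,r],3).tolist(),"dist mm",np.linalg.norm(d)*400)
    return (np.array(p),Rw)
E
python3 - <<'E'
from h import *
k=1.5625
a=tri((487/k,357/k),(348/k,352/k));print('box corner',a,proj("top",a)*k)
a=tri((742/k,357/k),(390/k,545/k));print('box corner2',a,proj("top",a)*k)
V=Rt(YAW,0); 
b=rel([.36,-.2,.30],V)
b=rel(LIP["R"]+f*.021+u*.07,V,b)
E
```

```text
box corner [ 0.4856 -0.132   0.1019] [487.0537 355.6328]
box corner2 [ 0.4808 -0.5498  0.1087] [742.1158 354.7624]
row [0.644, -0.758, -0.173, -0.004, 0.0, 0.538] dist mm 403.8678588297988
row [0.742, -0.471, 0.18, 0.0, 0.0, 0.0] dist mm 358.84682349987116
```

Request:
carry_out(moves=[[0,0.644,-0.758,-0.173,0,0,0.538],[0,0.644,-0.758,-0.173,0,0,0.538],[0,0.644,-0.758,-0.173,0,0,0.538],[0,0.644,-0.758,-0.173,0,0,0.538],[0,0.644,-0.758,-0.173,0,0,0.538],[0,0.644,-0.758,-0.173,0,0,0.538],[0,0.644,-0.758,-0.173,0,0,0.538],[0,0.644,-0.758,-0.173,0,0,0.538]])

```text
time: 0.77
tool_pos: [0.3384, -0.2645, 0.2882]
tool_rot: [-0.0, 0.998, 0.059, -0.0]
contact_force: [1.0, 0.3, 0.8]
gripper_width: 0.0
```

Run:
```python
from h import *
p,q,s=cur();print(p,q.as_rotvec(),s["time"],s["gripper_width"],s["joint_pos"],s["contact_force"])
V=Rt(YAW,0)
rel(LIP["R"]+f*.021+u*.07,V)
```

```text
[ 0.3384 -0.2645  0.2882] [-3.1357 -0.1852  0.0001] 0.7667 0.0002888525309901297 [-0.837  -0.4674  1.9651  0.0002  1.6442  0.6158] [0.9658 0.293  0.7954]
row [0.814, -0.625, 0.151, -0.001, 0.0, -0.001] dist mm 415.00648362192464
```

Request:
carry_out(moves=[[0,0.41,-0.45,0,0,0,0],[0,0.41,-0.45,0,0,0,0],[0,0.41,-0.45,0,0,0,0],[0,0.41,-0.45,0,0,0,0],[0,0.41,-0.45,0,0,0,0],[0,0.5,-0.54,0.04,0,0,0],[0,0.6,-0.6,0.08,0,0,0],[0,0.68,-0.62,0.12,0,0,0]])

```text
time: 1.43
tool_pos: [0.5457, -0.0102, 0.2565]
tool_rot: [0.0, 0.998, 0.06, 0.001]
contact_force: [0.1, -0.6, -0.1]
gripper_width: 0.001
```

Request:
carry_out(moves=[[0,0.08,0,0.02,0,0,0],[0,0.12,0,0.03,0,0,0],[0,0.12,0,0.03,0,0,0],[0,0.12,0,0.03,0,0,0]])

```text
time: 1.77
tool_pos: [0.5918, -0.0069, 0.2425]
tool_rot: [-0.0, 0.998, 0.06, -0.001]
contact_force: [0.2, -0.9, 0.0]
gripper_width: 0.004
```

Run:
```python
from h import *
p,q,s=cur();print(p,q.as_rotvec(),s["time"],s["joint_pos"],s["contact_force"])
V=Rt(YAW,0)
rel(LIP["R"]+f*.021+u*.03,V)
rel(LIP["R"]+f*.021-u*.009,V)
t=manip.grab_frame("top")[150:280,130:320,::-1];sc=manip.grab_frame("scene")[80:240,180:310,::-1]
can=np.zeros((600,800,3),np.uint8);can[:300,:438]=cv2.resize(t,(438,300),interpolation=2);can[:443,440:]=cv2.resize(sc,(360,443),interpolation=2)
cv2.imwrite("pics/c2.png",can)
```

```text
[ 0.5918 -0.0069  0.2425] [-3.1356 -0.1874  0.0046] 1.7667 [-0.1373 -0.0299  1.6774 -0.0002  1.497   1.3141] [ 0.1804 -0.8592  0.0471]
row [0.11, -0.06, 0.136, -0.001, 0.006, 0.001] dist mm 73.94388432397089
row [0.11, -0.06, 0.234, -0.001, 0.006, 0.001] dist mm 106.02883680226249
```

View pics/c2.png

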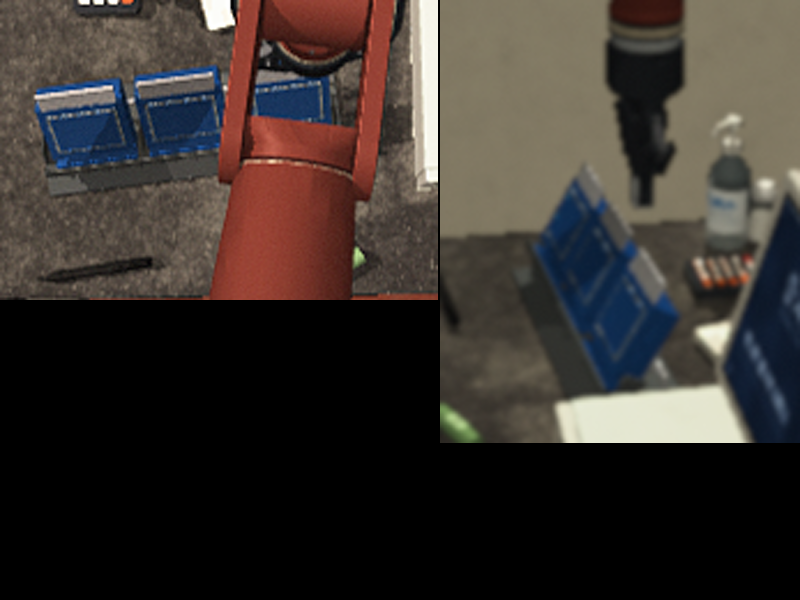

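The arm hovers over the right case, with the fingertips at crop (642, 200), behind and above its lip at (645, 275). All lids are shut. I'll go behind the lip and pull.

Request:
carry_out(moves=[[0,0.1,-0.06,0.06,0,0,0],[0,0.115,-0.06,0.1,0,0,0],[0,0.115,-0.06,0.16,0,0,0],[0,0.115,-0.06,0.2,0,0,0],[0,0.115,-0.06,0.225,0,0,0],[0,0.115,-0.06,0.234,0,0,0],[0,0.115,-0.06,0.234,0,0,0],[0,0.115,-0.06,0.234,0,0,0]])

```text
time: 2.53
tool_pos: [0.6355, 0.0217, 0.1519]
tool_rot: [0.0, 0.998, 0.059, 0.001]
contact_force: [0.4, -0.7, 0.2]
gripper_width: -0.002
```

Request:
carry_out(moves=[[0,-0.02,0,0,0,0,0],[0,-0.04,0,0,0,0,0],[0,-0.06,0,0,0,0,0],[0,-0.08,0,0,0,0,0],[0,-0.1,0,0,0,0,0],[0,-0.12,0,0,0,0,0],[0,-0.14,0,0,0,0,0],[0,-0.16,0,0,0,0,0]])

```text
time: 3.2
tool_pos: [0.5704, 0.0144, 0.1501]
tool_rot: [-0.0, 0.998, 0.059, -0.0]
contact_force: [1.6, 1.2, 1.4]
gripper_width: -0.002
```

Run:
```python
from h import *
p,q,s=cur();print(p,s["time"],s["contact_force"])
rel(LIP["R"]-f*.0736-u*.009,Rt(YAW,0))
```

```text
[0.5704 0.0144 0.1501] 3.2 [1.5542 1.2271 1.4326]
row [-0.08, -0.001, 0.003, -0.0, 0.001, 0.0] dist mm 32.177667719958535
```

Request:
carry_out(moves=[[0,-0.02,0,0,0,0,0],[0,-0.04,0,0,0,0,0],[0,-0.06,0,0,0,0,0],[0,-0.08,0,0,0,0,0],[0,-0.08,0,0,0,0,0],[0,-0.04,0,-0.01,0,0,0],[0,0,0,-0.1,0,0,0],[0,0,0,-0.2,0,0,0]])

```text
time: 3.87
tool_pos: [0.5703, 0.0148, 0.2273]
tool_rot: [-0.001, 0.998, 0.059, -0.004]
contact_force: [1.3, -0.4, 0.6]
gripper_width: 0.006
```

Run:
```python
from h import *
p,q,s=cur();print(p,s["time"],s["contact_force"])
V=Rt(YAW,0)
rel(LIP["M"]+f*.021+u*.065,V)
rel(LIP["M"]+f*.021-u*.009,V)
sc=manip.grab_frame("scene")[80:240,180:310,::-1]
cv2.imwrite("pics/c3.png",cv2.resize(sc,(480,590),interpolation=2))
```

```text
[0.5703 0.0148 0.2273] 3.8667 [ 1.3116 -0.424   0.6337]
row [0.156, -0.293, 0.007, -0.004, 0.016, 0.0] dist mm 132.74705136216633
row [0.158, -0.292, 0.192, -0.004, 0.016, 0.0] dist mm 153.5631451885833
```

View pics/c3.png

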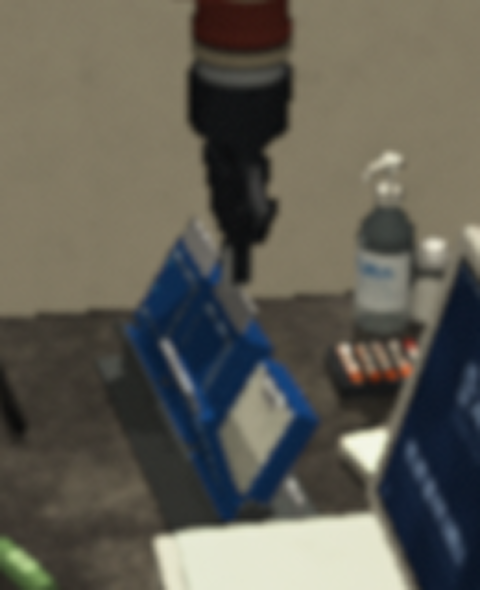

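The right lid is open, with its lip near crop (180, 370). I'll compare that with the predicted projections later. Next is the middle case.

Request:
carry_out(moves=[[0,0.08,-0.1,0.007,0,0.01,0],[0,0.12,-0.2,0.007,0,0.016,0],[0,0.156,-0.293,0.007,0,0.016,0],[0,0.16,-0.293,0.04,0,0.016,0],[0,0.16,-0.293,0.12,0,0.016,0],[0,0.16,-0.293,0.17,0,0.016,0],[0,0.16,-0.293,0.19,0,0.016,0],[0,0.16,-0.293,0.19,0,0.016,0]])

```text
time: 4.58
tool_pos: [0.6189, 0.138, 0.1505]
tool_rot: [0.0, 0.998, 0.059, 0.001]
contact_force: [-2.0, -0.2, -0.6]
gripper_width: 0.001
```

```bash
cat >> h.py <<'E'
def liptop(k,phi): # lip top at lid angle phi
    hinge=LIP[k]-f*.0484-u*(.115*.866+.0105*.5)
    th=phi-np.pi/6
    return hinge+f*(-.0105*np.cos(th)-.115*np.sin(th))+u*(.115*np.cos(th)-.0105*np.sin(th))
E
python3 - <<'E'
from h import *
p,q,s=cur();print(p,s["time"],s["contact_force"])
V=Rt(YAW,0)
rel(LIP["M"]+f*.021-u*.009,V)
rel(LIP["M"]-f*.0736-u*.009,V)
for ph in(0,.6,.8,1,1.57):
    print(ph,[((proj("scene",liptop("R",ph)+l*d)-[180,80])*[480/130,590/160]).round() for d in(.042,-.042)])
E
```

```text
[0.6189 0.138  0.1505] 4.5833 [-1.9856 -0.18   -0.6328]
row [-0.001, -0.001, 0.001, 0.0, -0.002, 0.0] dist mm 0.9164697955796507
row [-0.238, -0.001, 0.001, 0.0, -0.002, 0.0] dist mm 95.04418005176485
0 [array([269., 330.]), array([302., 380.])]
0.6 [array([189., 331.]), array([218., 382.])]
0.8 [array([163., 341.]), array([190., 393.])]
1 [array([138., 356.]), array([164., 408.])]
1.57 [array([ 88., 415.]), array([111., 470.])]
```

Request:
carry_out(moves=[[0,-0.03,0,0,0,0,0],[0,-0.06,0,0,0,0,0],[0,-0.09,0,0,0,0,0],[0,-0.11,0,0,0,0,0],[0,-0.13,0,0,0,0,0],[0,-0.15,0,0,0,0,0],[0,-0.17,0,0,0,0,0],[0,-0.19,0,0,0,0,0]])

```text
time: 5.25
tool_pos: [0.5452, 0.1293, 0.154]
tool_rot: [-0.0, 0.998, 0.059, 0.004]
contact_force: [-0.4, -0.1, -0.6]
gripper_width: -0.003
```

Request:
carry_out(moves=[[0,-0.02,0,0,0,0,0],[0,-0.04,0,0,0,0,0],[0,-0.048,0,0,0,0,0],[0,-0.048,0,0,0,0,0],[0,0,0,-0.01,0,0,0],[0,0.04,0,-0.1,0,0,0],[0,0.04,0,-0.18,0,0,0],[0,0.04,0,-0.2,0,0,0]])

```text
time: 5.92
tool_pos: [0.5643, 0.1316, 0.2402]
tool_rot: [-0.0, 0.998, 0.059, 0.009]
contact_force: [-0.7, -0.5, 1.2]
gripper_width: -0.004
```

Run:
```python
from h import *
p,q,s=cur();print(p,s["time"],s["contact_force"])
V=Rt(YAW,0)
rel(LIP["L"]+f*.021+u*.065,V)
rel(LIP["L"]+f*.021-u*.009,V)
cv2.imwrite("pics/c4.png",cv2.resize(manip.grab_frame("scene")[80:240,180:310,::-1],(480,590),interpolation=2))
```

```text
[0.5643 0.1316 0.2402] 5.9167 [-0.6818 -0.5039  1.2178]
row [0.131, -0.277, 0.045, 0.0, -0.035, 0.0] dist mm 123.98357310011774
row [0.127, -0.277, 0.23, 0.0, -0.035, 0.0] dist mm 152.96443211068214
```

Request:
carry_out(moves=[[0,0.06,-0.1,0.045,0,0,0],[0,0.1,-0.19,0.045,0,0,0],[0,0.131,-0.277,0.045,0,0,0],[0,0.131,-0.277,0.08,0,0,0],[0,0.131,-0.277,0.15,0,0,0],[0,0.131,-0.277,0.2,0,0,0],[0,0.131,-0.277,0.228,0,0,0],[0,0.131,-0.277,0.228,0,0,0]])

```text
time: 6.63
tool_pos: [0.5977, 0.2467, 0.1377]
tool_rot: [0.001, 0.998, 0.059, -0.0]
contact_force: [-0.4, -0.0, -0.4]
gripper_width: 0.006
```

Run:
```python
from h import *
p,q,s=cur();print(p,q.as_rotvec(),s["time"],s["contact_force"])
V=Rt(YAW,0)
rel(LIP["L"]+f*.021-u*.009,V)
rel(LIP["L"]-f*.0736-u*.009,V)
```

```text
[0.5977 0.2467 0.1377] [ 3.1347  0.1863 -0.0003] 6.6333 [-0.4358 -0.0147 -0.4145]
row [0.014, -0.002, -0.028, 0.003, 0.001, 0.0] dist mm 12.721940301618723
row [-0.222, -0.002, -0.028, 0.003, 0.001, 0.0] dist mm 89.53541763174466
```

View pics/c4.png

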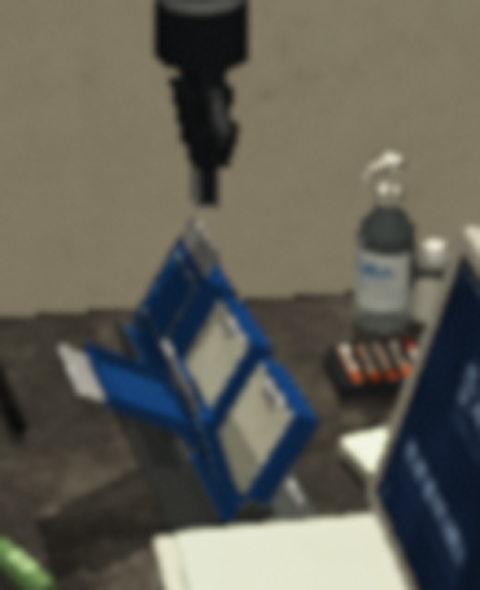

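The middle lid has dropped fully (lip at about (80, 372)), so it is sound. The right lid still stands half open, so it is stiff. I'll lift slightly and pull the left lid.

Request:
carry_out(moves=[[0,0.014,0,-0.028,0,0,0],[0,0.0,0,-0.028,0,0,0],[0,-0.03,0,-0.028,0,0,0],[0,-0.06,0,-0.028,0,0,0],[0,-0.09,0,-0.028,0,0,0],[0,-0.115,0,-0.028,0,0,0],[0,-0.14,0,-0.028,0,0,0],[0,-0.165,0,-0.028,0,0,0]])

```text
time: 7.3
tool_pos: [0.543, 0.241, 0.168]
tool_rot: [-0.002, 0.998, 0.059, 0.016]
contact_force: [0.6, -2.5, 26.5]
gripper_width: -0.003
```

Request:
carry_out(moves=[[0,-0.02,0,0,0,0,0],[0,-0.04,0,0,0,0,0],[0,-0.057,0,0,0,0,0],[0,-0.057,0,0,0,0,0],[0,-0.01,0,-0.01,0,0,0],[0,0.04,0,-0.1,0,0,0],[0,0.04,0,-0.2,0,0,0],[0.6,0.04,0,-0.3,0,0,0]])

```text
time: 7.97
tool_pos: [0.5506, 0.2413, 0.2776]
tool_rot: [-0.001, 0.998, 0.059, 0.005]
contact_force: [1.7, 1.1, 0.9]
gripper_width: 0.131
```

Run:
```python
from h import *
p,q,s=cur();print(p,q.as_rotvec(),s["time"],s["contact_force"],s["joint_pos"])
# case R centre from lip top; own axes
ox=f*np.cos(np.pi/6)-u*.5; oz=f*.5+u*np.cos(np.pi/6)
c=LIP["R"]+ox*.0165-oz*.08; print("centre R",c)
# gripping tool: tool z=-oz, tool y along ox : 
y=-ox; z=-oz; x=np.cross(y,z); 
for sg in(1,-1):
    G=R.from_matrix(np.c_[sg*x,sg*y,z]); print(sg,"x",sg*x,"y",sg*y, (Rt(YAW,0).inv()*G).as_rotvec())
```

```text
[0.5506 0.2413 0.2776] [-3.1349 -0.1852 -0.0169] 7.9667 [1.6846 1.0511 0.8984] [ 0.2899 -0.0337  1.6231 -0.0013  1.5415  1.7427]
centre R [0.586  0.0168 0.0805]
1 x [ 0.1184 -0.993  -0.    ] y [-0.8599 -0.1025  0.5   ] [-0.4104 -0.4104  1.5316]
-1 x [-0.1184  0.993   0.    ] y [ 0.8599  0.1025 -0.5   ] [ 0.4104 -0.4104 -1.5316]
```

Run:
```python
from h import *
can=np.zeros((590,800,3),np.uint8)
can[:,:480]=cv2.resize(manip.grab_frame("scene")[80:240,180:310,::-1],(480,590),interpolation=2)
can[:320,480:]=cv2.resize(manip.grab_frame("top")[150:300,130:280,::-1],(320,320),interpolation=2)
cv2.imwrite("pics/c5.png",can)
for k in "LMR":print(k,[[((proj("scene",liptop(k,ph)+l*d)-[180,80])*[480/130,590/160]).round() for d in(.042,-.042)] for ph in (.8,1.57)])
```

```text
L [[array([ 98., 225.]), array([119., 265.])], [array([ 33., 292.]), array([ 51., 334.])]]
M [[array([129., 277.]), array([152., 322.])], [array([ 59., 347.]), array([ 79., 394.])]]
R [[array([163., 341.]), array([190., 393.])], [array([ 88., 415.]), array([111., 470.])]]
```

View pics/c5.png

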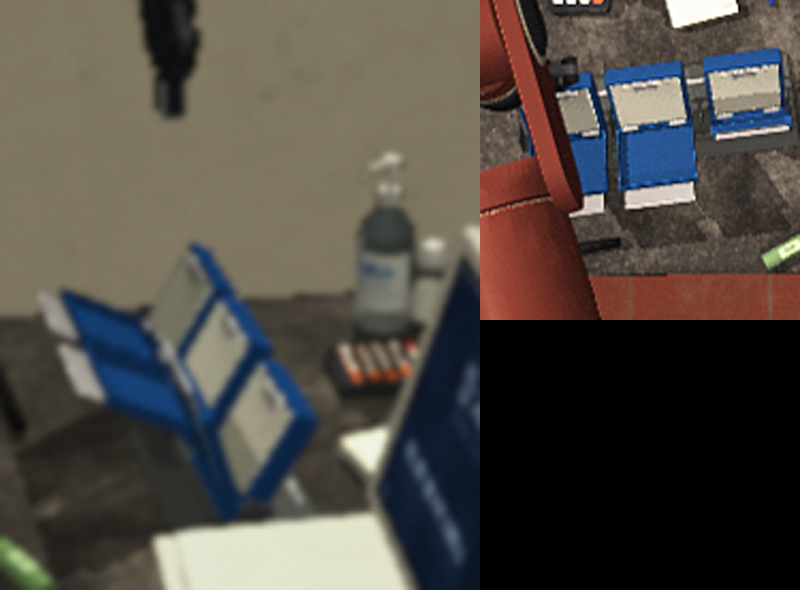

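Left and middle lids are fully down: the lips at (55, 310) and (80, 372) match the predicted 1.57 rad points. The right lid stays at about 0.8 rad, so the right case is the reject. I'll turn the tool over it.

Request:
carry_out(moves=[[0.7,0.05,0.09,-0.05,0.07,-0.07,-0.25],[0.7,0.09,0.18,-0.05,0.14,-0.14,-0.5],[0.7,0.13,0.27,-0.05,0.2,-0.2,-0.75],[0.7,0.18,0.36,-0.05,0.274,-0.274,-1.0],[0.7,0.18,0.45,-0.05,0.274,-0.274,-1.0],[0.7,0.18,0.53,-0.05,0.274,-0.274,-1.0],[0.7,0.18,0.568,-0.05,0.274,-0.274,-1.0],[0.7,0.18,0.568,-0.05,0.274,-0.274,-1.0]])

```text
time: 8.73
tool_pos: [0.6489, 0.021, 0.2961]
tool_rot: [-0.062, 0.949, 0.302, -0.066]
contact_force: [-0.5, 0.6, 0.2]
gripper_width: 0.695
```

Request:
carry_out(moves=[[0.7,0,0,0,0.07,-0.07,-0.25],[0.7,0,0,0,0.14,-0.14,-0.5],[0.7,0,0,0,0.2,-0.2,-0.75],[0.7,0,0,0,0.274,-0.274,-1.0],[0.7,0,0,0,0.274,-0.274,-1.0]])

```text
time: 9.15
tool_pos: [0.6483, 0.0263, 0.2952]
tool_rot: [-0.121, 0.829, 0.53, -0.134]
contact_force: [0.7, 0.4, -0.0]
gripper_width: 0.698
```

Request:
carry_out(moves=[[0.7,0,0,0,0.07,-0.07,-0.25],[0.7,0,0,0,0.14,-0.14,-0.5],[0.7,0,0,0,0.2,-0.2,-0.75],[0.7,0,0,0,0.274,-0.274,-1.0],[0.7,0,0,0,0.274,-0.274,-1.0],[0.7,0,0,0,0.274,-0.274,-1.0]])

```text
time: 9.65
tool_pos: [0.6482, 0.0268, 0.295]
tool_rot: [-0.17, 0.652, 0.714, -0.191]
contact_force: [-0.3, -0.8, -0.2]
gripper_width: 0.695
```

```bash
cat >> h.py <<'E'
def caseaxes(yaw,lean):
    ff=np.array([np.cos(yaw),np.sin(yaw),0]); return ff*np.cos(lean)-u*np.sin(lean), ff*np.sin(lean)+u*np.cos(lean)
def Rg(yaw,lean):
    ox,oz=caseaxes(yaw,lean); return R.from_matrix(np.c_[np.cross(ox,-oz),ox,-oz])
E
python3 - <<'E'
from h import *
p,q,s=cur();print(p,s["time"],s["contact_force"],s["joint_pos"],s["gripper_width"])
c=np.array([.586,.0168,.0805]);ox,oz=caseaxes(YAW,np.pi/6);G=Rg(YAW,np.pi/6)
rel(c+ox*.006+oz*.12,G); rel(c+ox*.006+oz*.02,G)
can=np.zeros((590,800,3),np.uint8)
can[:,:480]=cv2.resize(manip.grab_frame("scene")[80:240,180:310,::-1],(480,590),interpolation=2)
can[:320,480:]=cv2.resize(manip.grab_frame("top")[150:300,130:280,::-1],(320,320),interpolation=2)
cv2.imwrite("pics/c6.png",can)
for a,b in((-.006,.048),(-.006,-.048),(.018,.048),(.018,-.048)):
    X=c+ox*a+oz*.055+l*b; print((proj("scene",X)-[180,80])*[480/130,590/160],(proj("top",X)-[130,150])*2.1333+[480,0])
E
```

```text
[0.6482 0.0268 0.295 ] 9.65 [-0.2509 -0.7723 -0.2235] [-0.042   0.4164  1.1452 -0.0835  2.0913 -0.1547] 0.6945656838601714
row [-0.004, 0.146, 0.244, 0.012, -0.014, -0.054] dist mm 113.59085187281809
row [-0.006, 0.144, 0.494, 0.012, -0.014, -0.054] dist mm 205.76510270504465
[262.6587 355.7678] [701.2799  68.258 ]
[299.2134 413.9495] [780.6118  57.8934]
[286.1552 364.9306] [699.5273  53.3594]
[323.7708 423.1417] [777.9164  43.1416]
```

View pics/c6.png

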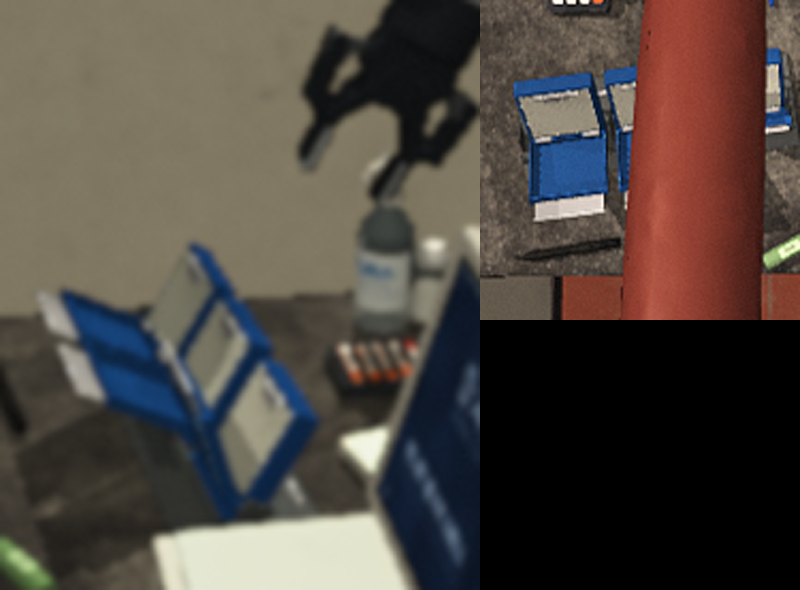

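The gripper, leaning 30°, is above the right case with its fingers open. The box's back corners look about 8 px off the prediction, so I'll triangulate them from c5.

Run:
```python
from h import *
im=cv2.imread("pics/c5.png")
T=lambda u,v:((u-480)/2.1333+130-.25,v/2.1333+150-.25)
S=lambda u,v:(u/(480/130)+180-.35,v/(590/160)+80-.35)
hsv=cv2.cvtColor(im,cv2.COLOR_BGR2HSV)
m=((hsv[...,0]>100)&(hsv[...,0]<125)&(hsv[...,1]>150)).astype(np.uint8)
for c in(705,720,740,760,775): # top: first blue row in columns
    r=np.where(m[20:120,c])[0]+20; print(c,r.min(),end=' | ')
print()
for r in(395,405,410,415,420,425,430,440):
    k=np.where(m[r,250:360])[0]+250; print(r,k.max() if len(k) else None,end=' | ')
print()
for t,s in (((780,50),(318,414)),((703,60),(275,358))): 
    X=tri(T(*t),S(*s)); print(X)
c=np.array([.586,.0168,.0805]);ox,oz=caseaxes(YAW,np.pi/6)
for b in(-.048,.048): print("pred",c+ox*.018+oz*.055+l*b)
```

```text
705 58 | 720 56 | 740 53 | 760 51 | 775 49 | 
395 300 | 405 307 | 410 309 | 415 313 | 420 315 | 425 314 | 430 311 | 440 304 | 
[ 0.6261 -0.0273  0.1301]
[0.6125 0.0657 0.1303]
pred [ 0.6345 -0.0258  0.1191]
pred [0.6231 0.0696 0.1191]
```

Request:
carry_out(moves=[[0.7,-0.004,0.03,0.06,0.012,-0.014,-0.054],[0.7,-0.004,0.08,0.12,0.012,-0.014,-0.054],[0.7,-0.004,0.136,0.2,0.012,-0.014,-0.054],[0.7,-0.005,0.136,0.28,0.012,-0.014,-0.054],[0.7,-0.005,0.136,0.34,0.012,-0.014,-0.054],[0.7,-0.005,0.136,0.37,0.012,-0.014,-0.054],[0.7,-0.005,0.136,0.37,0.012,-0.014,-0.054]])

```text
time: 10.33
tool_pos: [0.62, 0.0192, 0.1367]
tool_rot: [-0.174, 0.642, 0.721, -0.195]
contact_force: [0.0, -0.6, -0.7]
gripper_width: 0.7
```

Run:
```python
from h import *
p,q,s=cur();print(p,s["time"],s["contact_force"])
c=np.array([.586,.0168,.0805]);ox,oz=caseaxes(YAW,np.pi/6);G=Rg(YAW,np.pi/6)
d=p-c;print("own x,y,z of TCP",d@ox,d@l,d@oz)
rel(c+ox*.002+oz*.02,G)
cv2.imwrite("pics/c7.png",cv2.resize(manip.grab_frame("scene")[150:230,210:290,::-1],(590,590),interpolation=2))
```

```text
[0.62   0.0192 0.1367] 10.3333 [ 0.0312 -0.6053 -0.7409]
own x,y,z of TCP 0.0014006194371785833 -0.0016480025712458642 0.06564695386615284
row [0.004, 0.002, 0.114, -0.012, -0.004, -0.006] dist mm 45.680625726806845
```

View pics/c7.png

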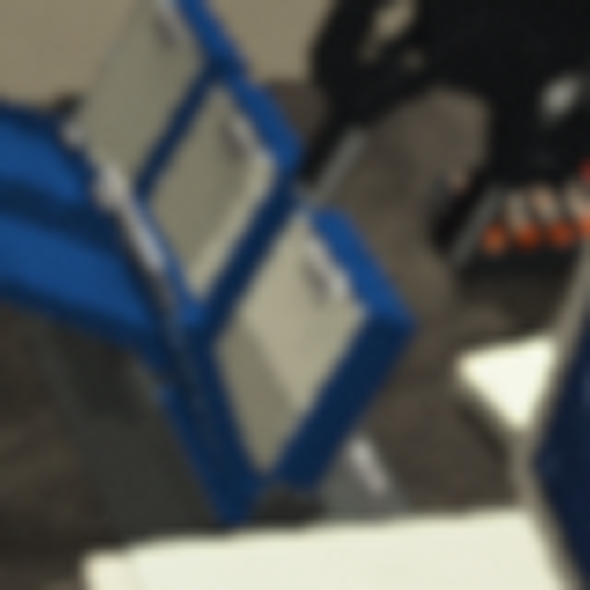

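The fingertips at (310, 195) and (455, 260) straddle the case top, whose middle is at about (357, 263); the descent line passes through it. I'll descend and grip.

Request:
carry_out(moves=[[0.7,0.004,0.002,0.03,0,0,0],[0.7,0.004,0.002,0.06,0,0,0],[0.7,0.004,0.002,0.09,0,0,0],[0.7,0.004,0.002,0.112,0,0,0],[0.7,0.004,0.002,0.112,0,0,0]])

```text
time: 10.8
tool_pos: [0.5985, 0.018, 0.0974]
tool_rot: [-0.174, 0.642, 0.721, -0.195]
contact_force: [-0.6, 0.5, -0.6]
gripper_width: 0.699
```

Request:
carry_out(moves=[[0.5,0,0,0,0,0,0],[0.4,0,0,0,0,0,0],[0.3,0,0,0,0,0,0],[0.2,0,0,0,0,0,0],[0,0,0,0,0,0,0],[0,0,0,0,0,0,0],[0,0,0,0,0,0,0],[0,0,0,0,0,0,0]])

```text
time: 11.47
tool_pos: [0.6023, 0.018, 0.1003]
tool_rot: [-0.171, 0.643, 0.722, -0.192]
contact_force: [5.1, 1.0, -1.1]
gripper_width: 0.271
```

Run:
```python
from h import *
p,q,s=cur();print(p,s["time"],s["contact_force"],s["gripper_width"])
c=np.array([.586,.0168,.0805]);ox,oz=caseaxes(YAW,np.pi/6);G=Rg(YAW,np.pi/6)
d=p-c;print("own x,y,z of TCP",d@ox,d@l,d@oz)
```

```text
[0.6023 0.018  0.1003] 11.4667 [ 5.1158  1.0242 -1.0782] 0.2706558873151219
own x,y,z of TCP 0.004209270462982692 -0.0006925586375804005 0.02527489224061208
```

Gripped at 23 mm width. I'll lift along the case axis.

Request:
carry_out(moves=[[0,0,0,-0.02,0,0,0],[0,0,0,-0.05,0,0,0],[0,0,0,-0.1,0,0,0],[0,0,0,-0.15,0,0,0],[0,0,0,-0.2,0,0,0],[0,0,-0.1,-0.28,0,0,0],[0,0,-0.16,-0.36,0,0,0],[0,0,-0.2,-0.4,0,0,0]])

```text
time: 12.13
tool_pos: [0.6113, 0.0194, 0.2808]
tool_rot: [-0.172, 0.642, 0.721, -0.194]
contact_force: [1.1, 0.3, -6.0]
gripper_width: 0.271
```

```bash
cat >> h.py <<'E'
HY=-.01; F=np.array([.401,-.273,.026]); HL=np.radians(15)
def holdtcp(dx,dz,tz=.0253,tx=.006): # case centre offset dx along floor, base dz above floor
    ox,oz=caseaxes(HY,HL); return F+ox*(dx+tx)+oz*(.055+tz+dz)
E
python3 - <<'E'
from h import *
p,q,s=cur();print(p,s["time"],s["contact_force"],s["gripper_width"])
for z in(.2,.35): print("monitor",ray("top",(525/1.5625,262/1.5625),z),ray("top",(690/1.5625,262/1.5625),z))
H=Rg(HY,HL)
b=rel([.42,-.03,.27],H)
b=rel(holdtcp(.004,.09),H,b); rel(holdtcp(.004,0),H,b)
can=np.zeros((590,800,3),np.uint8)
can[:,:480]=cv2.resize(manip.grab_frame("scene")[80:240,180:310,::-1],(480,590),interpolation=2)
can[:320,480:]=cv2.resize(manip.grab_frame("top")[150:300,130:280,::-1],(320,320),interpolation=2)
cv2.imwrite("pics/c8.png",can)
E
```

```text
[0.6113 0.0194 0.2808] 12.1333 [ 1.1221  0.3039 -5.9664] 0.27063282625492346
monitor [ 0.6216 -0.1839  0.2   ] [ 0.6182 -0.4399  0.2   ]
monitor [ 0.5896 -0.1577  0.35  ] [ 0.5866 -0.3807  0.35  ]
row [-0.067, -0.41, 0.269, -0.525, 0.097, 0.233] dist mm 197.90932921514292
row [-0.608, 0.143, 0.174, 0.0, 0.0, 0.0] dist mm 259.3372145707706
row [0.0, -0.0, 0.225, 0.0, 0.0, 0.0] dist mm 90.00000000000003
```

View pics/c8.png

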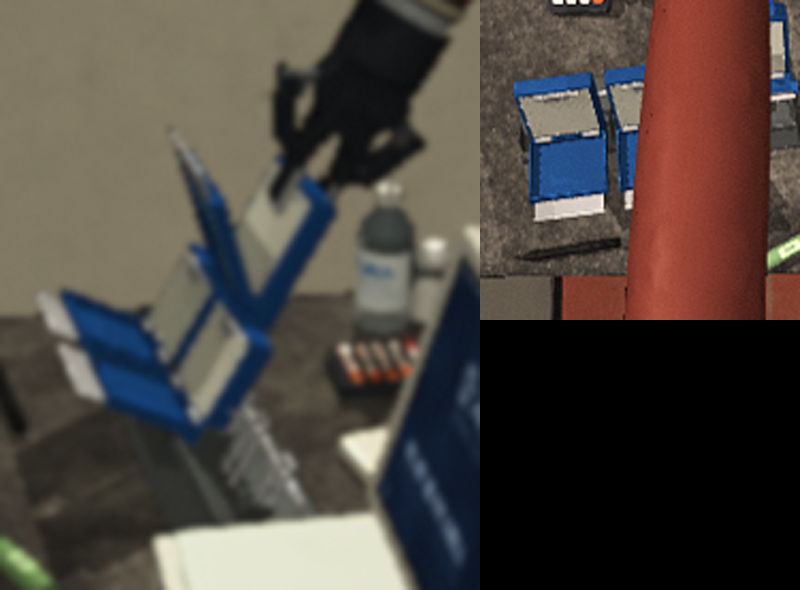

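The case is lifted clear with its lid half open. The other two remain in place with their lids down. I'll carry it gently.

Request:
carry_out(moves=[[0,-0.003,-0.02,0.013,-0.03,0.005,0.012],[0,-0.01,-0.06,0.04,-0.08,0.015,0.035],[0,-0.02,-0.12,0.08,-0.16,0.03,0.07],[0,-0.03,-0.18,0.12,-0.24,0.044,0.105],[0,-0.04,-0.25,0.165,-0.32,0.06,0.142],[0,-0.053,-0.32,0.21,-0.41,0.076,0.182],[0,-0.062,-0.375,0.246,-0.48,0.089,0.213],[0,-0.067,-0.41,0.269,-0.525,0.097,0.233]])

```text
time: 12.9
tool_pos: [0.4165, -0.0299, 0.2644]
tool_rot: [-0.095, 0.705, 0.697, -0.093]
contact_force: [-0.8, -0.8, -7.0]
gripper_width: 0.27
```

Run:
```python
from h import *
p,q,s=cur();print(p,s["time"],s["contact_force"],s["gripper_width"])
H=Rg(HY,HL)
rel(holdtcp(.004,.11),H)
```

```text
[ 0.4165 -0.0299  0.2644] 12.9 [-0.8117 -0.7538 -6.9855] 0.27010995526214154
row [-0.608, 0.149, 0.107, -0.009, -0.002, -0.003] dist mm 254.01087348481184
```

Request:
carry_out(moves=[[0,-0.03,0.01,0,0,0,0],[0,-0.08,0.02,0,0,0,0],[0,-0.15,0.04,0,0,0,0],[0,-0.22,0.06,0,0,0,0],[0,-0.29,0.08,0,0,0,0],[0,-0.36,0.1,0,0,0,0],[0,-0.43,0.12,0.02,0,0,0],[0,-0.49,0.14,0.04,0,0,0]])

```text
time: 13.57
tool_pos: [0.4678, -0.228, 0.2349]
tool_rot: [-0.094, 0.705, 0.697, -0.092]
contact_force: [0.2, 1.5, -8.1]
gripper_width: 0.271
```

Request:
carry_out(moves=[[0,-0.05,0.003,0.02,0,0,0],[0,-0.09,0.005,0.04,0,0,0],[0,-0.11,0.008,0.055,0,0,0],[0,-0.118,0.009,0.067,0,0,0],[0,-0.118,0.009,0.067,0,0,0],[0,-0.118,0.009,0.067,0,0,0]])

```text
time: 14.07
tool_pos: [0.4639, -0.2726, 0.2101]
tool_rot: [-0.094, 0.704, 0.698, -0.092]
contact_force: [0.2, 0.1, -6.0]
gripper_width: 0.267
```

Run:
```python
from h import *
p,q,s=cur();print(p,s["time"],s["contact_force"],s["gripper_width"])
H=Rg(HY,HL);ox,oz=caseaxes(HY,HL)
rel(holdtcp(.004,.11),H);rel(holdtcp(.004,.03),H);rel(holdtcp(.004,0),H)
sc=manip.grab_frame("scene");tp=manip.grab_frame("top")
can=np.zeros((600,800,3),np.uint8)
can[:600,:400]=cv2.resize(sc[195:325,145:232,::-1],(400,600),interpolation=2)
can[:400,400:]=cv2.resize(tp[195:295,310:410,::-1],(400,400),interpolation=2)
cv2.imwrite("pics/c9.png",can)
# predicted base corners & holder features in scene crop
k=np.array([400/87,600/130]);tz=.0253
for b in(.048,-.048):
    for a in (-.013,.018):
        X=p+ox*(a-.006)+oz*(-.055-tz)+np.array([0,b,0]); print("base",a,b,X,(proj("scene",X)-[145,195])*k)
for b in(.061,-.061):
    for a,h in((-.028,.007),(.028,.058),(-.028,0),(.028,0)):
        X=F+ox*a+oz*h+np.array([0,b,0]);print("hold",a,h,b,(proj("scene",X)-[145,195])*k,(proj("top",X)-[310,195])*4+[400,0])
```

```text
[ 0.4639 -0.2726  0.2101] 14.0667 [ 0.1705  0.1425 -5.9838] 0.26747617275094293
row [-0.003, -0.008, 0.009, -0.002, -0.002, 0.001] dist mm 4.966741382650805
row [-0.003, -0.008, 0.209, -0.002, -0.002, 0.001] dist mm 83.81946024258926
row [-0.003, -0.007, 0.284, -0.002, -0.002, 0.001] dist mm 113.80285338528569
base -0.013 0.048 [ 0.4247 -0.2242  0.1374] [260.7537 196.7096]
base 0.018 0.048 [ 0.4547 -0.2245  0.1294] [317.0771 203.5539]
base -0.013 -0.048 [ 0.4247 -0.3202  0.1374] [278.575  313.3812]
base 0.018 -0.048 [ 0.4547 -0.3205  0.1294] [339.0791 319.7755]
hold -0.028 0.007 0.061 [178.0252 331.9424] [520.8975 301.6656]
hold 0.028 0.058 0.061 [296.2916 271.3236] [526.8895 197.4003]
hold -0.028 0 0.061 [175.4972 341.564 ] [519.2234 304.4472]
hold 0.028 0 0.061 [272.9703 351.346 ] [513.0197 224.1758]
hold -0.028 0.007 -0.061 [192.1002 488.8253] [703.7497 299.1826]
hold 0.028 0.058 -0.061 [321.8617 423.4995] [713.0901 194.8883]
hold -0.028 0 -0.061 [189.2888 498.8929] [701.1879 301.9759]
hold 0.028 0 -0.061 [295.7213 507.3069] [691.8593 221.759 ]
```

View pics/c9.png

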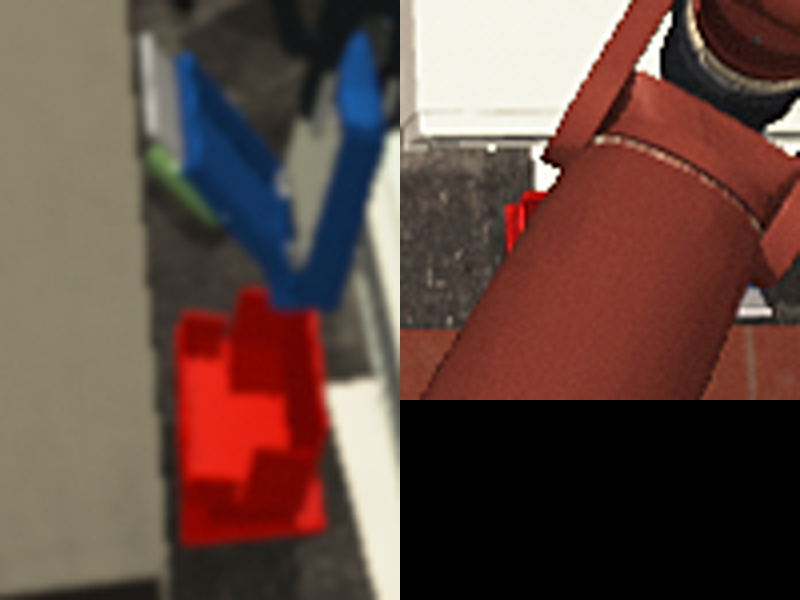

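The case hangs above the holder; its near base corners at (278, 305) and (333, 308) are about 6 mm higher than predicted, and the holder matches its prediction. I'll lower it in steps and watch the force.

Request:
carry_out(moves=[[0,-0.003,0,0.02,0,0,0],[0,-0.003,0,0.05,0,0,0],[0,-0.003,0,0.09,0,0,0],[0,-0.003,0,0.13,0,0,0],[0,-0.003,0,0.17,0,0,0],[0,-0.003,0,0.2,0,0,0],[0,-0.003,0,0.22,0,0,0],[0,-0.003,0,0.23,0,0,0]])

```text
time: 14.83
tool_pos: [0.4391, -0.2738, 0.1199]
tool_rot: [-0.094, 0.704, 0.697, -0.092]
contact_force: [-0.7, 0.3, -7.3]
gripper_width: 0.267
```

Request:
carry_out(moves=[[0,0,0,0.01,0,0,0],[0,0,0,0.02,0,0,0],[0,0,0,0.03,0,0,0],[0,0,0,0.04,0,0,0],[0,0,0,0.04,0,0,0]])

```text
time: 15.25
tool_pos: [0.4357, -0.2743, 0.1057]
tool_rot: [-0.093, 0.705, 0.697, -0.092]
contact_force: [-0.1, 0.6, -7.9]
gripper_width: 0.27
```

Request:
carry_out(moves=[[0,0,0,0.005,0,0,0],[0,0,0,0.01,0,0,0],[0,0,0,0.01,0,0,0]])

```text
time: 15.5
tool_pos: [0.4349, -0.2744, 0.1022]
tool_rot: [-0.093, 0.705, 0.697, -0.092]
contact_force: [0.4, 0.3, -7.6]
gripper_width: 0.268
```

Request:
carry_out(moves=[[0,0,0,0.005,0,0,0],[0,0,0,0.01,0,0,0],[0,0,0,0.01,0,0,0]])

```text
time: 15.75
tool_pos: [0.4349, -0.2751, 0.1003]
tool_rot: [-0.092, 0.705, 0.697, -0.092]
contact_force: [0.7, 0.4, 1.4]
gripper_width: 0.268
```

Request:
carry_out(moves=[[0,0,0,0.004,0,0,0],[0,0,0,0.004,0,0,0],[0,0,0,0.004,0,0,0]])

```text
time: 16.0
tool_pos: [0.435, -0.2753, 0.1002]
tool_rot: [-0.091, 0.705, 0.697, -0.092]
contact_force: [1.7, 1.8, 7.8]
gripper_width: 0.265
```

Run:
```python
from h import *
p,q,s=cur();print(p,s["time"],s["contact_force"],s["ft_torque"])
ox,oz=caseaxes(HY,HL);d=p-F;print("TCP in holder own",d@ox,d[1],d@oz)
sc=manip.grab_frame("scene")
m=cv2.cvtColor(cv2.resize(sc[195:325,145:232],(400,600),interpolation=2),cv2.COLOR_RGB2HSV)
b=((m[...,0]>100)&(m[...,0]<125)&(m[...,1]>140)).astype(np.uint8)
k=np.array([400/87,600/130])
for c in range(200,360,10):
    r=np.where(b[:,c])[0]; print(c,r.max() if len(r) else None,end=' ')
print()
for tz in(.0253,.02):
  for a in (-.013,.018):
    X=p+ox*(a-.006)+oz*(-.055-tz)+np.array([0,-.048,0]); print("near base",a,X,(proj("scene",X)-[145,195])*k)
```

```text
[ 0.435  -0.2753  0.1002] 16.0 [1.6714 1.7513 7.8004] [ 0.7338  0.4992 -0.1629]
TCP in holder own 0.013618767887371435 -0.0022693265823114928 0.08048143102224584
200 424 210 434 220 444 230 470 240 470 250 None 260 None 270 440 280 441 290 441 300 426 310 393 320 365 330 329 340 None 350 None 
near base -0.013 [ 0.3958 -0.3229  0.0276] [230.97   486.6265]
near base 0.018 [ 0.4258 -0.3232  0.0195] [289.0974 491.346 ]
near base -0.013 [ 0.3972 -0.3229  0.0327] [233.1603 479.0912]
near base 0.018 [ 0.4271 -0.3232  0.0247] [291.3998 483.8816]
```

Seated by force: floor contact is stiff, and the TCP is 80.5 mm above the floor against 80.3 expected. Releasing and backing out.

Request:
carry_out(moves=[[0.3,0,0,0,0,0,0],[0.35,0,0,0,0,0,0],[0.4,0,0,0,0,0,0],[0.45,0,0,0,0,0,0],[0.5,0,0,0,0,0,0],[0.5,0,0,0,0,0,0],[0.5,0,0,0,0,0,0]])

```text
time: 16.63
tool_pos: [0.4334, -0.2745, 0.0968]
tool_rot: [-0.093, 0.705, 0.697, -0.092]
contact_force: [-0.4, -1.0, 1.4]
gripper_width: 0.5
```

Request:
carry_out(moves=[[0.5,0,0,-0.02,0,0,0],[0.5,0,0,-0.05,0,0,0],[0.5,0,0,-0.1,0,0,0],[0.5,0,0,-0.16,0,0,0],[0.5,0,0,-0.24,0,0,0],[0.5,0,0,-0.34,0,0,0],[0.5,0,0,-0.4,0,0,0],[0.5,0,0,-0.4,0,0,0]])

```text
time: 17.3
tool_pos: [0.4788, -0.2766, 0.2605]
tool_rot: [-0.086, 0.705, 0.698, -0.091]
contact_force: [1.4, 0.7, 0.8]
gripper_width: 0.498
```

Request:
carry_out(moves=[[0.5,-0.05,0,-0.1,0,0,0],[0.5,-0.1,-0.02,-0.2,0,0,0],[0.5,-0.2,-0.05,-0.25,0,0,0],[0.5,-0.3,-0.1,-0.25,0,0,0],[0.5,-0.4,-0.15,-0.25,0,0,0],[0.5,-0.5,-0.2,-0.25,0,0,0],[0.5,-0.6,-0.25,-0.25,0,0,0],[0.5,-0.6,-0.25,-0.25,0,0,0]])

```text
time: 17.97
tool_pos: [0.3994, -0.5175, 0.375]
tool_rot: [-0.092, 0.706, 0.696, -0.093]
contact_force: [0.7, -0.5, -0.3]
gripper_width: 0.5
```

Run:
```python
from h import *
p,q,s=cur();print(p,s["time"],s["contact_force"],s["gripper_width"])
sc=manip.grab_frame("scene");tp=manip.grab_frame("top")
can=np.zeros((600,800,3),np.uint8)
can[:600,:400]=cv2.resize(sc[195:325,145:232,::-1],(400,600),interpolation=2)
can[:300,400:]=cv2.resize(tp[155:290,130:310,::-1],(400,300),interpolation=2)
can[300:600,400:]=cv2.resize(tp[210:285,315:415,::-1],(400,300),interpolation=2)
cv2.imwrite("pics/c10.png",can)
ox,oz=caseaxes(HY,HL);k=np.array([400/87,600/130])
for nm,a,h in(("topfront",-.006,.11),("topback",.018,.11)):
    X=F+ox*(.0076+a)+oz*h+np.array([0,-.050,0]);print(nm,(proj("scene",X)-[145,195])*k,(proj("top",X)-[315,210])*4+[400,300])
```

```text
[ 0.3994 -0.5175  0.375 ] 17.9667 [ 0.7161 -0.4775 -0.2557] 0.49961958040707505
topfront [292.2346 324.7692] [701.1681 449.1492]
topback [339.0175 329.649 ] [696.6832 412.6925]
```

View pics/c10.png

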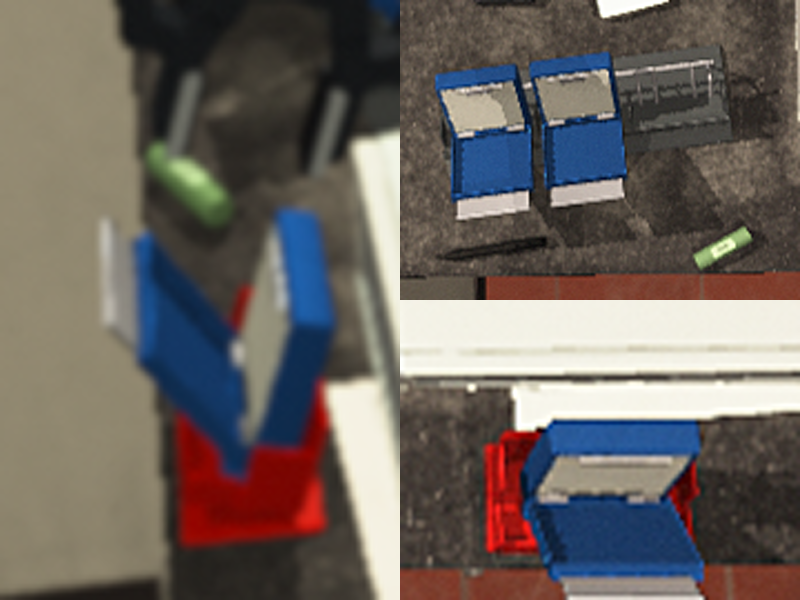

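The case stands upright in the red holder with its near top corners within about 3 mm of the seated prediction, at (288, 328) and (332, 322). Its lid is half open and the gripper is clear. Both other cases stand in the stand with lids down, and the coin tube and marker have not moved. Handing in.

```bash
python3 -c "
from plant import manip
print(manip.job_done(), manip.state()['time'])"
```

```text
the job is handed in; nothing more can be done
the job is handed in; nothing more can be done
```

The stiff case is in the red holder with its lid half open, and the two sound cases are in the stand with their lids fully down. I handed the job in at about 18 s of the 72 s allowed.

- **Lid checks:** I pulled each lid about half open by its lip and let go. The left and middle lids dropped fully. The right lid stayed at about 0.8 rad, so that case was the reject.
- **Move:** I gripped the right case by its top edge, lifted it out along its lean, and lowered it into the holder until the force showed stiff contact. At that point the tool was 80.5 mm above the floor, against 80.3 mm expected. Then I released it and backed out.
- **Last picture:** The rejected case stands upright in the holder with its lid half open, and its top corners lie mostly within about 3 mm of the predicted seated position. The coin tube and marker are unmoved. The calculator is cut off at the edge of that crop and I did not check it again.

**Did not go cleanly:**
- An upward force of 26.5 N showed on the tool during the left lid pull. The lid still dropped normally afterwards.
- The top back edge of the boxes appears up to about 10 mm from the predicted sharp corner in the images. The offset was there from the first pictures, and I took it to be rounded corners.
- The side wall of the holder hides the base of the case, so seating was judged from force and the top corners.
- I viewed 12 pictures, two over the budget of 10.

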